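# Put the sugar pot away under the date basket's cantilever tray

## Robot

A 7-joint arm with a two-finger parallel gripper is mounted at the origin on the work surface. World frame = base frame: x ahead of the robot, y to its left, z up, the work surface at z = 0. Lengths are in m, angles in rad, forces in N, time in s.
With the tool pointing down it reaches from about 0.35 to 0.9 m from the base axis. Payload 8.1 kg.
Tool frame: the origin (TCP) lies midway between the tips of the shut fingers; the grasp point (between the pads) lies 19 mm behind it; z points along the fingers, y is the direction in which the jaws open and shut (so a half turn about z gives the same grasp; the last joint's range is limited). The gripper opens to 92 mm and grips with 3 to 60 N. Pads are 19 mm wide; open, the fingers measure 130 mm over their backs; the gripper's body (75 mm by 190 mm) begins 47 mm behind the grasp point.
Start: joints at [1.154, 0.434, 0.025, 1.573, -0.012, 1.134, -0.075], TCP at [0.193, -0.595, 0.227] pointing down, gripper open.
Joint ranges: [-2.62, 2.62], [-0.44, 2.09], [-1.27, 1.32], [0.08, 2.57], [-1.32, 4.46], [0.12, 2], [-2.74, 2.74]. Speed limits (rad/s): [2.22, 2.22, 3.01, 3.01, 3.14, 3.14, 3.14].

## Interface

Orientations are given as a rotation vector (axis times angle).
In Python, from cell import arm gives the robot as it stands. The module is installed in compiled form; this text tells all that it offers.
- The arm moves only by the tool jog_arm, never from a script. Its argument "increments" is a list of rows, each an object with "slide": the shift along the tool's x, y, z in mm, a list of three; "roll": the turn about the tool's z in rad; "gripper": the opening, from 0 (shut) to 1 (fully open). In form: [{"slide": [x, y, z], "roll": roll, "gripper": gripper}, ...]. A call has exactly 10 rows; each row is the pose to reach, as a shift and turn from the pose commanded when the call began, along the tool's axes at that moment; what a row does not reach only later rows make up. A row lasts 1/12 s, in which the tool goes at most 41.7 mm and 7.16 degrees, less where a joint would pass 70% of its speed; a pose out of reach is approached as far as the arm can. A call with a gripper value outside its range is refused whole. The fingers move at their own pace and stop on an object; "newtons" is the grip in N (left out, the last holds). Time passes only in rows, so rows that repeat a pose let the fingers close, or fill a call up. It gives the time, the measured TCP pose, the force and the opening at its end, in the units of the state.
- arm.observe(): the state, without advancing time (a new reading comes with each control period).
- arm.get_image(name): name is "scene" or "top" or "wrist"; returns a dict with "frame" (420x560x3 uint8, blue, green, red), "depth" (420x560 float32, m along the optical axis (not along the pixel's ray), 0 where there is no reading), "intrinsics" (3x3 intrinsics, pixels), "R" (3x3) and "t" (3): a world point X has camera coordinates R X + t; the wrist camera has in their place "hand_eye" (4x4, takes a point from camera to tool coordinates, whose origin is the TCP and whose axes are the flange's). Camera axes: x right, y down, z forward; pixel columns grow to the right and rows downward; lengths in m; the calibration is good to about 2 mm. A picture is of the moment at which its call begins: read the wrist's pose just before it.
- arm.sign_off(): hands the job in, once; it reports no verdict.
The state is a dict: "clock": time; "joints": joint angles; "dq": joint speeds; "joint_efforts": joint torques, N m; "position": TCP position; "ee_rot": TCP orientation; "force": force on the tool from outside, world axes, zero at the start; "ft_torque": the same for the moment, N m; "width": opening from 0.0 (shut) to 1.0 (fully open).
Only numpy, scipy, OpenCV 4.12 (cv2) and the standard library are available. Lean on these libraries where they do the work, as an engineer would, in place of code of your own. Each camera call takes 0.05 s, during which the arm holds its last target.

## Task

Lift the date basket's top tray by its handle, up and over to the side until it rests there on its arms, stand the short round steel sugar pot upright in the compartment underneath, then lower the tray until it is fully closed again.

Things in the scene. Friction and masses are not known exactly. Their poses are not given: they have to be found in the camera images.
- tray_arm (a joint): Angle q of the tray's parallel arms, 120 mm long: 0 closed, 2.09 rad lifted over, at its stop. In the axes of basket_in the handle's way from closed is y = 0.12*(cos(0.349)-cos(0.349+q)), z = 0.12*(sin(0.349+q)-sin(0.349)), x = 0 (at most 79 mm up; ends 205 mm aside, 36 mm up). The tray stays level. Damped, no latch: by its weight it goes to the stop if q > 1.2, else falls closed.
- tray_handle (a point): Centre of the bar handle above the middle of the basket's top tray; grip it here from above, closing along y. Brown plastic bar, 120 mm along its x, 12 mm wide (y), 14 mm high, on two posts 110 mm apart; its centre is 65 mm above the tray's underside, 145 mm above the sideboard when closed. Tray 210 x 150 mm, rim 30 mm high, 0.3 kg, holding dates fixed in it below the rim. z is up.
- pot_center (a point): Centre, half-way up, of the short round lidded sugar pot of plain steel: 48 mm in diameter (lid 49), 56 mm high with its small knob, straight side from 3 to 40 mm above its foot, 0.11 to 0.23 kg, on the sideboard. z is its axis, up. Near it, not wanted: a square steel tin of the same height and a round steel tin of the same diameter but 110 mm high.
- basket_in (a point): Centre of the inner floor of the compartment under the tray, 5 mm above the sideboard. The rattan-look plastic basket is a fixed open box: outside 210 mm (its x) by 150 mm (its y), 80 mm high; walls 5 mm; inside 200 x 140 mm, 75 mm deep, empty. The tray lies on its rim and lifts over towards its +y side, coming to rest beside it. z is up.
Mind the look-alikes: they are no part of the job. Leave any brown look-alike of the part that bears pot_center alone.

How it is judged:
On the way, in this order (a step that is already met when the one before it is completed fails the run):
1. the tray is lifted over to its rest (value of joint tray_arm above 1.9 rad), for 0.2 s.
2. with the tray up, the sugar pot stands upright in the compartment, let go (value of joint tray_arm above 1.8 rad and x of pot_center in the frame of basket_in between -0.085 and 0.085 m and y of pot_center in the frame of basket_in between -0.055 and 0.055 m and z of pot_center in the frame of basket_in below 0.04 m and angle between pot_center's own z axis and vertical below 0.18 rad and contact force between pot and the fingers below 0.1 N), for 0.2 s.
At the end, for the whole second after the job is handed in: The tray is closed (arm angle below 0.1 rad) and the sugar pot stands at rest in the compartment, upright within 10 degrees, its centre within 85 mm (basket x) and 55 mm (basket y) of the compartment's centre and less than 40 mm above its floor (value of joint tray_arm below 0.1 rad and x of pot_center in the frame of basket_in between -0.085 and 0.085 m and y of pot_center in the frame of basket_in between -0.055 and 0.055 m and z of pot_center in the frame of basket_in below 0.04 m and angle between pot_center's own z axis and vertical below 0.18 rad and linear speed of pot below 0.02 m/s); the robot touches nothing.
It also fails if it takes over 72 s, if anything falls off the work surface, if the arm or the gripper's body presses on something with over 40 N, if the wrist force passes 120 N, or if a joint passes its speed limit or range.

## Working session

There is one attempt and no reset: what is moved stays moved. The work goes in short steps, Python scripts to look and compute and a tool call to move; the robot and the scene stay as the last step left them, time stands still between calls to the robot, and variables do not carry over. Pictures are saved under pics/ and viewed, and the job is handed in when it is done.

Besides the shell and the picture viewer there is one more tool, called after "Call:" as name(argument=value, ...), one argument or row to a line, values as JSON. jog_arm: Moves the arm, as the interface text tells. Its arguments: {"type":"object","properties":{"increments":{"type":"array"},"newtons":{"type":"number"}},"required":["increments"]}

```bash
mkdir -p pics
python3 - <<'E'
from cell import arm
import cv2,numpy as np
print(arm.observe())
for n in("scene","top"):
    d=arm.get_image(n); cv2.imwrite(f"pics/{n}0.png",d["frame"]); np.savez(f"{n}0.npz",**d)
    print(n,d["intrinsics"].tolist(),(-d["R"].T@d["t"]).tolist(),d["R"].tolist())
E
```

```text
{'clock': 0.0, 'joints': array([ 1.15439482,  0.43520119,  0.02501902,  1.57407458, -0.01161168,
        1.13399597, -0.0751194 ]), 'dq': array([-0.00148065,  0.0004527 , -0.00082385,  0.00030083,  0.00011823,
       -0.00092241, -0.00086909]), 'joint_efforts': array([ 1.03710521e-03, -6.67850518e+01,  9.85643081e-01, -3.14460683e+01,
       -6.03769999e-02,  4.26385424e-02,  1.36416920e-04]), 'position': array([ 0.19269411, -0.5940307 ,  0.22596775]), 'ee_rot': array([-3.10156906e+00, -4.90455891e-01,  6.03953026e-04]), 'force': array([ 0.2739105 , -0.18797929,  0.24109233]), 'ft_torque': array([0.02334089, 0.02292759, 0.02853539]), 'width': 1.003412672825378}
scene [[452.03521873423347, 0.0, 276.3883971281982], [0.0, 452.03521873423347, 211.16462082272693], [0.0, 0.0, 1.0]] [0.8157126328663102, -0.6684402442431966, 0.7294841616125078] [[0.8789393104897291, 0.47692465621135327, -0.0029258799568902837], [0.3414284154908358, -0.6334888117589151, -0.694347580446346], [-0.33300499331279815, 0.6092904050401255, -0.7196338490890926]]
top [[414.87786466427974, 0.0, 282.49849404583586], [0.0, 414.87786466427974, 207.6391287105151], [0.0, 0.0, 1.0]] [0.4709619914515674, -0.11186639943214685, 0.9466200915220124] [[-0.021753932380222763, -0.999379743758867, 0.027692854501809097], [-0.9990214808067315, 0.020662554446506033, -0.039104216274855115], [0.038507756526733224, -0.028516426988787494, -0.9988513233104669]]
```

View pics/scene0.png

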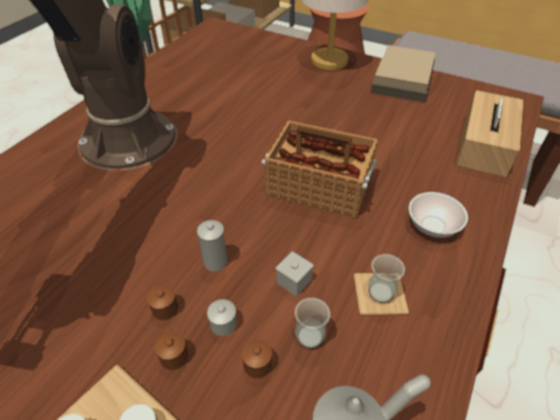

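View pics/top0.png

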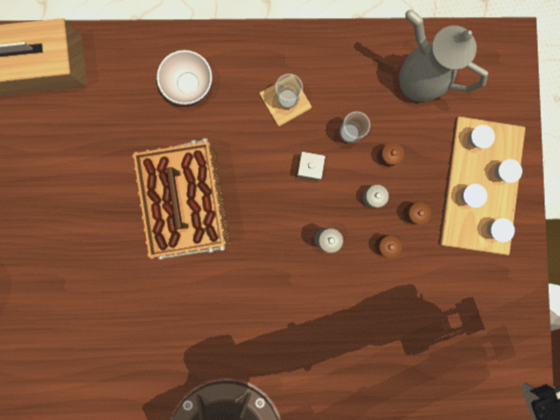

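Top view: handle bar ~(177,198). The short round steel candidate is at (376,196). Others: tall round (330,240), square (311,166), brown pots (392,154), (420,212), (390,247). I'll check this with crops and measurements.

```bash
cat > h.py <<'E'
import numpy as np,cv2
def ld(n): return dict(np.load(n))
def ray(d,u,v,z):
    K,R,t=d["intrinsics"],d["R"],d["t"]; c=-R.T@t
    r=R.T@np.linalg.inv(K)@np.array([u,v,1.]); return c+r*(z-c[2])/r[2]
def pts(d):
    K,R,t=d["intrinsics"],d["R"],d["t"]; Z=d["depth"]; v,u=np.indices(Z.shape)
    P=np.stack([(u-K[0,2])*Z/K[0,0],(v-K[1,2])*Z/K[1,1],Z],-1)
    return (P-t)@R
def crop(im,x0,y0,x1,y1,s): return cv2.resize(im[y0:y1,x0:x1],None,fx=s,fy=s,interpolation=cv2.INTER_CUBIC)
E
python3 - <<'E'
from h import *
s=ld("scene0.npz");t=ld("top0.npz")
a=crop(s["frame"],250,110,390,220,5);cv2.imwrite("pics/c1.png",a)
b=np.hstack([crop(t["frame"],125,130,235,270,4),crop(s["frame"],190,210,290,350,4)[:560]]);b=b[:, :800];cv2.imwrite("pics/c2.png",b)
P=pts(t);Ps=pts(s)
for n,(u,v) in dict(pot=(376,196),tall=(330,240),sq=(311,166),b1=(392,154),b2=(420,212),b3=(390,247)).items():
    w=P[v-4:v+5,u-4:u+5].reshape(-1,3); print(n,w[:,2].max().round(3),np.median(w,0).round(3))
# heights of basket region
z=P[...,2]
m=(z>0.128)&(P[...,1]>0.0)&(P[...,1]<0.35)&(P[...,0]>0.35)&(P[...,0]<0.7)
n,l,st,ce=cv2.connectedComponentsWithStats(m.astype(np.uint8))
for i in range(1,n):
    if st[i,4]>20:
        q=P[l==i];print(st[i],q.mean(0).round(4),q[:,2].max())
        vv,uu=np.where(l==i);r=cv2.minAreaRect(np.c_[uu,vv].astype(np.float32));print(r)
        bx=cv2.boxPoints(r);print([ray(t,*k,0.15).round(4).tolist() for k in bx],ray(t,*r[0],.15))
# pot
def blob(P,zlo,c,r):
    m=(P[...,2]>zlo)&(np.hypot(P[...,0]-c[0],P[...,1]-c[1])<r);return m
for D,Q,nm in((t,P,"top"),(s,Ps,"scene")):
    c=ray(t,376,196,.05)
    m=blob(Q,.034,c,.045)&(Q[...,2]<.05);q=Q[m];
    (cc,rr)=cv2.minEnclosingCircle((q[:,:2]).astype(np.float32));print(nm,m.sum(),q[:,2].max(),q.mean(0).round(4),cc,rr)
E
```

```text
pot 0.059 [ 0.526 -0.341  0.051]
tall 0.947 [ 0.436 -0.23   0.105]
sq 0.06 [ 0.594 -0.201  0.053]
b1 0.06 [ 0.617 -0.378  0.051]
b2 0.06 [ 0.49  -0.436  0.051]
b3 0.947 [ 0.416 -0.368  0.052]
[167 167  18  62 467] [0.5248 0.0712 0.1513] 0.15710833209857547
((174.9229736328125, 197.51217651367188), (62.74894332885742, 8.733903884887695), 81.02737426757812)
[[0.5838, 0.0873, 0.15], [0.5861, 0.0709, 0.15], [0.4671, 0.0538, 0.15], [0.4648, 0.0701, 0.15]] [0.52528177 0.07052004 0.15      ]
top 305 0.049958196762078654 [ 0.5276 -0.3438  0.0469] (0.5283510088920593, -0.3451974391937256) 0.024875856935977936
scene 543 0.04997383110125559 [ 0.5328 -0.3499  0.0456] (0.5295982956886292, -0.34634366631507874) 0.024987105280160904
```

View pics/c1.png

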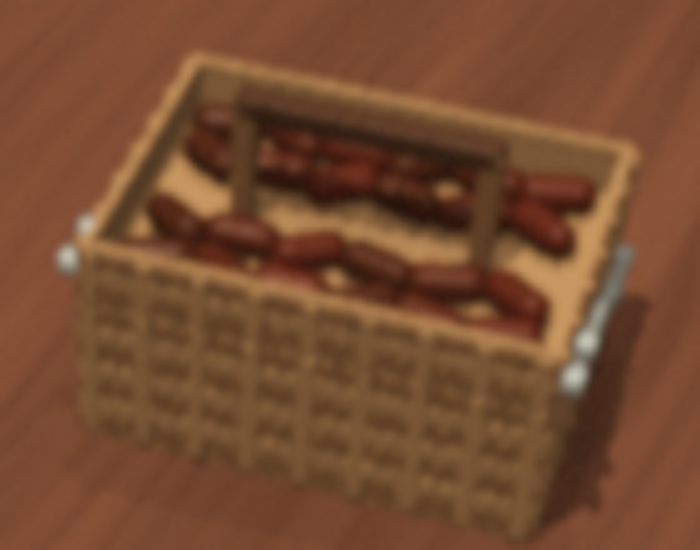

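View pics/c2.png

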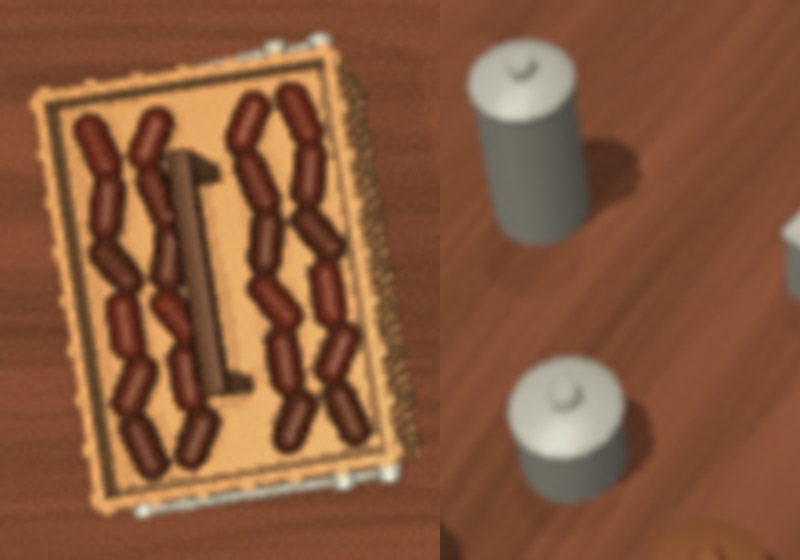

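Crops: c1 shows the basket with steel arm pins at the near rim, near (575,380) and (590,340), and an arm running far and down to (625,255). c2 shows the short round steel pot (scene 222,317), clearly different from the tall tin. Next I'll check the arm side by depth and refine the handle and basket centre.

Run:
```python
from h import *
s=ld("scene0.npz");t=ld("top0.npz")
P=pts(t);Ps=pts(s)
def px(cx,cy): return 250+cx/5,110+cy/5
for c in[(575,380),(590,340),(600,315),(612,285),(625,258),(68,258),(85,228)]:
    u,v=px(*c);u=int(round(u));v=int(round(v));w=Ps[v-1:v+2,u-1:u+2].reshape(-1,3);print(c,s["frame"][v,u],np.median(w,0).round(3),w[:,2].max().round(3))
def rect(P,d,lo,hi,z,win):
    m=(P[...,2]>lo)&(P[...,2]<hi)&(P[...,0]>.38)&(P[...,0]<.68)&(P[...,1]>win[0])&(P[...,1]<win[1])
    q=P[m][:,:2].astype(np.float32)
    r=cv2.minAreaRect(q*1000);print(lo,hi,m.sum(),r,np.median(P[m],0).round(4),(q.max(0)+q.min(0))/2)
for Q,d in((P,t),(Ps,s)):
    rect(Q,d,.146,.165,.152,(0,.15))
    rect(Q,d,.100,.118,.11,(-.1,.25))
```

```text
(575, 380) [152 166 168] [0.649 0.017 0.097] 0.099
(590, 340) [161 175 178] [0.645 0.044 0.097] 0.1
(600, 315) [114 128 132] [0.639 0.079 0.081] 0.729
(612, 285) [103 115 118] [0.633 0.115 0.07 ] 0.074
(625, 258) [ 92 104 117] [0.629 0.151 0.055] 0.059
(68, 258) [141 157 164] [ 0.428 -0.017  0.098] 0.103
(85, 228) [127 160 189] [0.424 0.006 0.098] 0.11
0.146 0.165 419 ((525.2344360351562, 72.59630584716797), (119.32636260986328, 12.95452880859375), 8.451457977294922) [0.5243 0.0718 0.1527] [0.5255883  0.07177924]
0.1 0.118 3581 ((525.3419189453125, 72.85804748535156), (228.82626342773438, 156.74961853027344), 8.332786560058594) [0.5246 0.077  0.1033] [0.5285101  0.07250413]
0.146 0.165 250 ((527.5620727539062, 71.30741119384766), (118.8541030883789, 13.782659530639648), 7.933492183685303) [0.5294 0.0698 0.1503] [0.527387   0.07066099]
0.1 0.118 1736 ((528.5739135742188, 69.75094604492188), (220.61233520507812, 159.59022521972656), 8.465376853942871) [0.5339 0.0459 0.1047] [0.52868605 0.0687645 ]
```

```bash
cat >> h.py <<'E'
from scipy.spatial.transform import Rotation as Ro
def go(o,target,yaw=None):
    R=Ro.from_rotvec(o["ee_rot"]).as_matrix(); d=np.array(target)-o["position"]
    print("t",round(o["clock"],2),"pos",o["position"].round(4),"w",round(o["width"],3),"F",o["force"].round(1),"tilt",np.degrees(np.arccos(-R[2,2])).round(2))
    y=np.arctan2(R[1,0],R[0,0]); r=0 if yaw is None else y-yaw
    print("slide mm",(R.T@d*1000).round(1),"yaw",y.round(4),"roll",round(r,4))
E
python3 - <<'E'
from h import *; from cell import arm
go(arm.observe(),[.526,.072,.22],.146)
E
```

```text
t 0.1 pos [ 0.1927 -0.5941  0.226 ] w 0.999 F [-0.   0.9 -0.8] tilt 0.08
slide mm [ 522.6 -530.7    6.7] yaw 0.3138 roll 0.1678
```

Call:
jog_arm(
  increments=[
    {"slide": [261,-265,3],"roll": 0.168,"gripper": 0.6},
    {"slide": [261,-265,3],"roll": 0.168,"gripper": 0.6},
    {"slide": [261,-265,3],"roll": 0.168,"gripper": 0.6},
    {"slide": [261,-265,3],"roll": 0.168,"gripper": 0.6},
    {"slide": [261,-265,3],"roll": 0.168,"gripper": 0.6},
    {"slide": [261,-265,3],"roll": 0.168,"gripper": 0.6},
    {"slide": [261,-265,3],"roll": 0.168,"gripper": 0.6},
    {"slide": [261,-265,3],"roll": 0.168,"gripper": 0.6},
    {"slide": [261,-265,3],"roll": 0.168,"gripper": 0.6},
    {"slide": [261,-265,3],"roll": 0.168,"gripper": 0.6},
  ],
)

```text
clock: 0.93
position: [0.3626, -0.2547, 0.2238]
ee_rot: [-3.13, -0.243, -0.002]
force: [-0.1, -0.1, 0.1]
width: 0.599
```

Run:
```python
from h import *; from cell import arm
go(arm.observe(),[.526,.072,.22],.146)
```

```text
t 0.93 pos [ 0.3626 -0.2547  0.2238] w 0.599 F [-0.1 -0.1  0.1] tilt 0.16
slide mm [ 211.9 -297.5    4.8] yaw 0.1553 roll 0.0093
```

Call:
jog_arm(
  increments=[
    {"slide": [209,-298,5],"roll": 0.0,"gripper": 0.6},
    {"slide": [209,-298,5],"roll": 0.0,"gripper": 0.6},
    {"slide": [209,-298,5],"roll": 0.0,"gripper": 0.6},
    {"slide": [209,-298,5],"roll": 0.0,"gripper": 0.6},
    {"slide": [209,-298,5],"roll": 0.0,"gripper": 0.6},
    {"slide": [209,-298,5],"roll": 0.0,"gripper": 0.6},
    {"slide": [209,-298,5],"roll": 0.0,"gripper": 0.6},
    {"slide": [209,-298,5],"roll": 0.0,"gripper": 0.6},
    {"slide": [209,-298,5],"roll": 0.0,"gripper": 0.6},
    {"slide": [209,-298,5],"roll": 0.0,"gripper": 0.6},
  ],
)

```text
clock: 1.77
position: [0.5246, 0.0705, 0.2185]
ee_rot: [-3.128, -0.241, -0.002]
force: [-0.4, -0.6, 0.1]
width: 0.599
```

Run:
```python
from h import *; from cell import arm
o=arm.observe();go(o,[.526,.072,.126],.146)
d=arm.get_image("wrist");cv2.imwrite("pics/w1.png",d["frame"])
R=Ro.from_rotvec(o["ee_rot"]).as_matrix();H=d["hand_eye"]
K=d["intrinsics"];Z=d["depth"];v,u=np.indices(Z.shape)
C=np.stack([(u-K[0,2])*Z/K[0,0],(v-K[1,2])*Z/K[1,1],Z],-1)
T=C@H[:3,:3].T+H[:3,3];W=T@R.T+o["position"]
m=(Z>0)&(W[...,2]>.146)&(W[...,2]<.158)&(abs(W[...,0]-.526)<.09)&(abs(W[...,1]-.072)<.05)
q=W[m];print(m.sum(),np.median(q,0));print(cv2.minAreaRect((q[:,:2]*1000).astype(np.float32)))
```

```text
t 1.77 pos [0.5246 0.0705 0.2185] w 0.599 F [-0.4 -0.6  0.1] tilt 0.23
slide mm [ 1.5 -0.9 92.5] yaw 0.1537 roll 0.0077
3141 [0.53250111 0.07313634 0.15228867]
((524.86767578125, 72.07862091064453), (119.77259826660156, 11.752266883850098), 8.207642555236816)
```

View pics/w1.png

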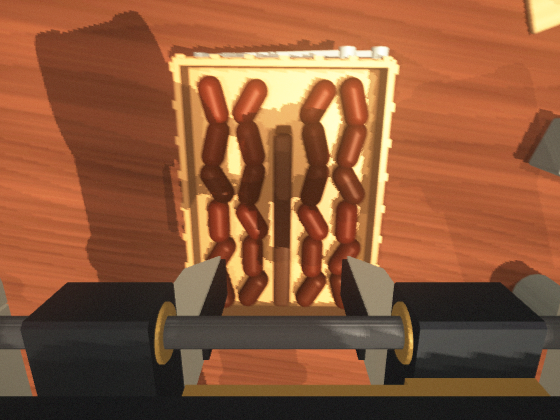

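The wrist view shows the handle bar at column 282, midway between the fingers. It measures (0.525, 0.072), which agrees with the top camera. Descending and gripping.

Call:
jog_arm(
  increments=[
    {"slide": [1,-1,35],"roll": 0.009,"gripper": 0.6},
    {"slide": [1,-1,65],"roll": 0.009,"gripper": 0.6},
    {"slide": [1,-1,85],"roll": 0.009,"gripper": 0.6},
    {"slide": [1,-1,92],"roll": 0.009,"gripper": 0.6},
    {"slide": [1,-1,92],"roll": 0.009,"gripper": 0.0},
    {"slide": [1,-1,92],"roll": 0.009,"gripper": 0.0},
    {"slide": [1,-1,92],"roll": 0.009,"gripper": 0.0},
    {"slide": [1,-1,92],"roll": 0.009,"gripper": 0.0},
    {"slide": [1,-1,92],"roll": 0.009,"gripper": 0.0},
    {"slide": [1,-1,92],"roll": 0.009,"gripper": 0.0},
  ],
  newtons=30,
)

```text
clock: 2.65
position: [0.5241, 0.0683, 0.1279]
ee_rot: [-3.129, -0.218, -0.004]
force: [-3.9, 19.7, -0.4]
width: 0.212
```

Run:
```python
from h import *; from cell import arm
o=arm.observe();go(o,[.525,.072,.126],.143)
R=Ro.from_rotvec(o["ee_rot"]).as_matrix()
a=.143
for q in np.linspace(0,2.09,21)[1:]:
    y=.12*(np.cos(.349)-np.cos(.349+q));z=.12*(np.sin(.349+q)-np.sin(.349))
    print(round(q,2),(R.T@np.array([-np.sin(a)*y,np.cos(a)*y,z])*1000).round(1))
```

```text
t 2.65 pos [0.5241 0.0683 0.1279] w 0.212 F [-3.9 19.7 -0.4] tilt 0.29
slide mm [ 1.4 -3.5  2. ] yaw 0.1389 roll -0.0041
0.1 [  0.   -4.9 -11.5]
0.21 [  0.  -11.1 -22.5]
0.31 [  0.  -18.3 -32.7]
0.42 [  0.  -26.6 -42.1]
0.52 [ -0.  -35.7 -50.6]
0.63 [ -0.  -45.8 -58.2]
0.73 [ -0.1 -56.5 -64.6]
0.84 [ -0.1 -67.9 -69.8]
0.94 [ -0.1 -79.8 -73.9]
1.04 [ -0.2 -92.  -76.7]
1.15 [  -0.2 -104.4  -78.2]
1.25 [  -0.3 -117.   -78.4]
1.36 [  -0.3 -129.5  -77.3]
1.46 [  -0.4 -141.8  -74.9]
1.57 [  -0.4 -153.7  -71.2]
1.67 [  -0.5 -165.3  -66.3]
1.78 [  -0.6 -176.2  -60.2]
1.88 [  -0.6 -186.5  -53. ]
1.99 [  -0.7 -196.   -44.8]
2.09 [  -0.7 -204.5  -35.6]
```

Call:
jog_arm(
  increments=[
    {"slide": [0,0,0],"roll": 0,"gripper": 0.0},
    {"slide": [0,0,0],"roll": 0,"gripper": 0.0},
    {"slide": [0,0,0],"roll": 0,"gripper": 0.0},
    {"slide": [0,0,0],"roll": 0,"gripper": 0.0},
    {"slide": [0,0,0],"roll": 0,"gripper": 0.0},
    {"slide": [0,0,0],"roll": 0,"gripper": 0.0},
    {"slide": [0,0,0],"roll": 0,"gripper": 0.0},
    {"slide": [0,0,0],"roll": 0,"gripper": 0.0},
    {"slide": [0,0,0],"roll": 0,"gripper": 0.0},
    {"slide": [0,0,0],"roll": 0,"gripper": 0.0},
  ],
)

```text
clock: 3.48
position: [0.5236, 0.0722, 0.1279]
ee_rot: [-3.125, -0.224, -0.004]
force: [-2.9, 22.8, -0.4]
width: 0.13
```

Run:
```python
from h import *; from cell import arm
o=arm.observe();go(o,[.525,.072,.126],.143)
d=arm.get_image("wrist");cv2.imwrite("pics/w2.png",d["frame"])
d=arm.get_image("scene");cv2.imwrite("pics/s2.png",crop(d["frame"],230,60,400,220,4))
```

```text
t 3.48 pos [0.5236 0.0722 0.1279] w 0.13 F [-2.9 22.8 -0.4] tilt 0.48
slide mm [1.4 0.4 1.9] yaw 0.1431 roll 0.0001
```

View pics/w2.png

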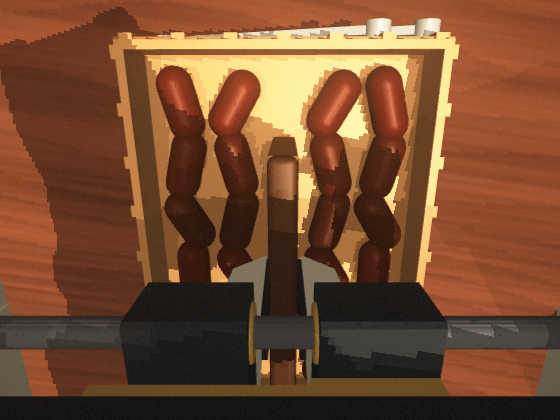

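View pics/s2.png

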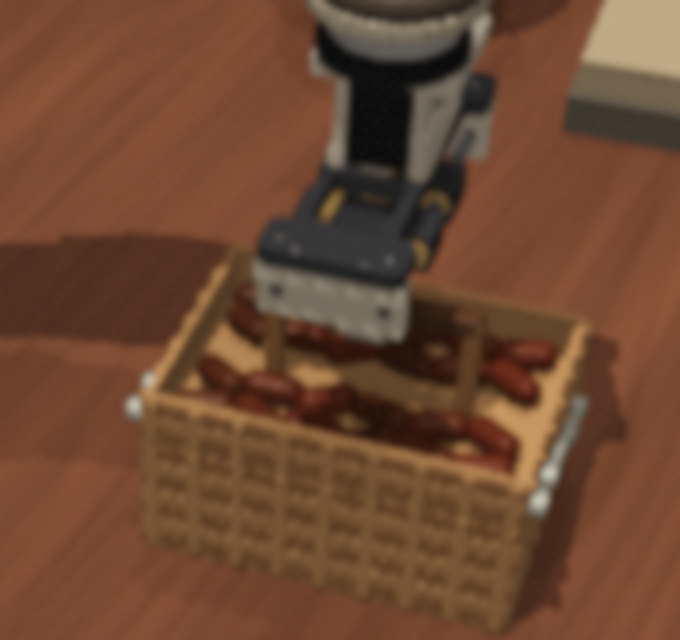

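The bar is held (12 mm opening), with a small sideways preload of about 23 N. I'll take about 3 mm of that off while following the arc.

Call:
jog_arm(
  increments=[
    {"slide": [0,-7,-11],"roll": 0,"gripper": 0.0},
    {"slide": [0,-14,-22],"roll": 0,"gripper": 0.0},
    {"slide": [0,-21,-33],"roll": 0,"gripper": 0.0},
    {"slide": [0,-30,-42],"roll": 0,"gripper": 0.0},
    {"slide": [0,-39,-51],"roll": 0,"gripper": 0.0},
    {"slide": [0,-49,-58],"roll": 0,"gripper": 0.0},
    {"slide": [0,-60,-65],"roll": 0,"gripper": 0.0},
    {"slide": [0,-71,-70],"roll": 0,"gripper": 0.0},
    {"slide": [0,-83,-74],"roll": 0,"gripper": 0.0},
    {"slide": [0,-95,-77],"roll": 0,"gripper": 0.0},
  ],
)

```text
clock: 4.42
position: [0.511, 0.1585, 0.2042]
ee_rot: [3.133, 0.213, 0.001]
force: [3.4, -2.5, -5.0]
width: 0.124
```

Run:
```python
from h import *; from cell import arm
o=arm.observe();go(o,[.525,.072,.128],.143)
```

```text
t 4.42 pos [0.511  0.1585 0.2042] w 0.124 F [ 3.4 -2.5 -5. ] tilt 0.07
slide mm [ 2.1 87.5 76.3] yaw 0.1359 roll -0.0071
```

Call:
jog_arm(
  increments=[
    {"slide": [0,-13,-1],"roll": 0,"gripper": 0.0},
    {"slide": [0,-25,-2],"roll": 0,"gripper": 0.0},
    {"slide": [0,-38,-1],"roll": 0,"gripper": 0.0},
    {"slide": [0,-50,2],"roll": 0,"gripper": 0.0},
    {"slide": [0,-62,5],"roll": 0,"gripper": 0.0},
    {"slide": [0,-73,10],"roll": 0,"gripper": 0.0},
    {"slide": [0,-84,16],"roll": 0,"gripper": 0.0},
    {"slide": [0,-95,24],"roll": 0,"gripper": 0.0},
    {"slide": [0,-104,32],"roll": 0,"gripper": 0.0},
    {"slide": [0,-112,40],"roll": 0,"gripper": 0.0},
  ],
)

```text
clock: 5.25
position: [0.4946, 0.274, 0.1653]
ee_rot: [-3.13, -0.219, -0.003]
force: [-3.5, 4.5, 4.9]
width: 0.124
```

Call:
jog_arm(
  increments=[
    {"slide": [0,0,1],"roll": 0,"gripper": 0.0},
    {"slide": [0,0,1],"roll": 0,"gripper": 0.0},
    {"slide": [0,0,1],"roll": 0,"gripper": 0.5},
    {"slide": [0,0,1],"roll": 0,"gripper": 0.5},
    {"slide": [0,0,1],"roll": 0,"gripper": 0.5},
    {"slide": [0,0,1],"roll": 0,"gripper": 0.5},
    {"slide": [0,0,1],"roll": 0,"gripper": 0.5},
    {"slide": [0,0,1],"roll": 0,"gripper": 0.5},
    {"slide": [0,0,1],"roll": 0,"gripper": 0.5},
    {"slide": [0,0,1],"roll": 0,"gripper": 0.5},
  ],
)

```text
clock: 6.08
position: [0.4956, 0.2693, 0.1627]
ee_rot: [3.134, 0.214, -0.0]
force: [-0.4, 0.6, 0.3]
width: 0.497
```

Run:
```python
from h import *; from cell import arm
o=arm.observe();go(o,[.525,.072,.128],.143)
d=arm.get_image("scene");cv2.imwrite("pics/s3.png",crop(d["frame"],200,40,400,220,4))
```

```text
t 6.08 pos [0.4956 0.2693 0.1627] w 0.497 F [-0.4  0.6  0.3] tilt 0.01
slide mm [  2.3 199.5  34.7] yaw 0.1364 roll -0.0066
```

View pics/s3.png

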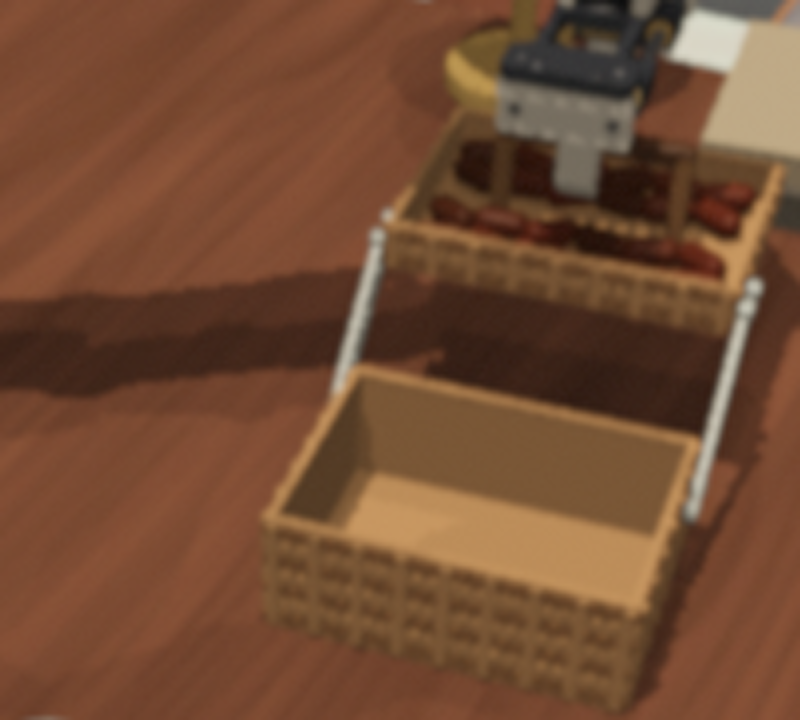

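The tray is over at its rest, released, and the compartment is open and empty. Rising, then going to the pot.

Call:
jog_arm(
  increments=[
    {"slide": [0,0,-30],"roll": 0,"gripper": 0.5},
    {"slide": [0,0,-65],"roll": 0,"gripper": 0.5},
    {"slide": [0,0,-85],"roll": 0,"gripper": 0.5},
    {"slide": [0,35,-85],"roll": 0,"gripper": 0.8},
    {"slide": [20,70,-85],"roll": 0,"gripper": 0.8},
    {"slide": [40,105,-85],"roll": 0,"gripper": 0.8},
    {"slide": [60,140,-85],"roll": 0,"gripper": 0.8},
    {"slide": [60,175,-85],"roll": 0,"gripper": 0.8},
    {"slide": [60,210,-85],"roll": 0,"gripper": 0.8},
    {"slide": [60,245,-85],"roll": 0,"gripper": 0.8},
  ],
)

```text
clock: 6.97
position: [0.5885, 0.0332, 0.2475]
ee_rot: [-3.134, -0.214, 0.0]
force: [0.7, 0.3, 0.4]
width: 0.8
```

Run:
```python
from h import *; from cell import arm
go(arm.observe(),[.5285,-.3455,.18],.143)
```

```text
t 6.97 pos [0.5885 0.0332 0.2475] w 0.8 F [0.7 0.3 0.4] tilt 0.01
slide mm [-111.   367.    67.5] yaw 0.1366 roll -0.0064
```

Call:
jog_arm(
  increments=[
    {"slide": [-12,38,0],"roll": 0,"gripper": 0.8},
    {"slide": [-24,76,0],"roll": 0,"gripper": 0.8},
    {"slide": [-36,114,5],"roll": 0,"gripper": 0.8},
    {"slide": [-48,152,15],"roll": 0,"gripper": 0.8},
    {"slide": [-60,190,25],"roll": 0,"gripper": 0.8},
    {"slide": [-72,228,35],"roll": 0,"gripper": 0.8},
    {"slide": [-84,266,45],"roll": 0,"gripper": 0.8},
    {"slide": [-96,304,55],"roll": 0,"gripper": 0.8},
    {"slide": [-108,338,67],"roll": 0,"gripper": 0.8},
    {"slide": [-112,364,67],"roll": 0,"gripper": 0.8},
  ],
)

```text
clock: 7.8
position: [0.5234, -0.3448, 0.1783]
ee_rot: [-3.134, -0.209, 0.007]
force: [-0.6, 0.1, -0.5]
width: 0.801
```

Call:
jog_arm(
  increments=[
    {"slide": [0,0,0],"roll": 0,"gripper": 0.8},
    {"slide": [0,0,0],"roll": 0,"gripper": 0.8},
    {"slide": [0,0,0],"roll": 0,"gripper": 0.8},
    {"slide": [0,0,0],"roll": 0,"gripper": 0.8},
    {"slide": [0,0,0],"roll": 0,"gripper": 0.8},
    {"slide": [0,0,0],"roll": 0,"gripper": 0.8},
    {"slide": [0,0,0],"roll": 0,"gripper": 0.8},
    {"slide": [0,0,0],"roll": 0,"gripper": 0.8},
    {"slide": [0,0,0],"roll": 0,"gripper": 0.8},
    {"slide": [0,0,0],"roll": 0,"gripper": 0.8},
  ],
)

```text
clock: 8.63
position: [0.5271, -0.3408, 0.1808]
ee_rot: [3.134, 0.215, 0.0]
force: [-0.8, -0.1, 0.3]
width: 0.8
```

Run:
```python
from h import *; from cell import arm
o=arm.observe()
d=arm.get_image("wrist");cv2.imwrite("pics/w3.png",d["frame"])
R=Ro.from_rotvec(o["ee_rot"]).as_matrix();H=d["hand_eye"]
K=d["intrinsics"];Z=d["depth"];v,u=np.indices(Z.shape)
C=np.stack([(u-K[0,2])*Z/K[0,0],(v-K[1,2])*Z/K[1,1],Z],-1)
W=(C@H[:3,:3].T+H[:3,3])@R.T+o["position"]
m=(Z>0)&(W[...,2]>.036)&(W[...,2]<.062)&(np.hypot(W[...,0]-.5285,W[...,1]+.3455)<.04)
q=W[m];c,r=cv2.minEnclosingCircle(q[:,:2].astype(np.float32));print(m.sum(),c,r,q[:,2].max(),cv2.minAreaRect((q[:,:2]*1000).astype(np.float32)))
go(o,[.5285,-.3455,.014],.143)
```

```text
2601 (0.5276071429252625, -0.3458613455295563) 0.024599121883511543 0.05831799365176582 ((527.9423828125, -345.71148681640625), (48.070735931396484, 48.493629455566406), 2.6395797729492188)
t 8.63 pos [ 0.5271 -0.3408  0.1808] w 0.8 F [-0.8 -0.1  0.3] tilt 0.0
slide mm [  0.8   4.9 166.8] yaw 0.1369 roll -0.0061
```

View pics/w3.png

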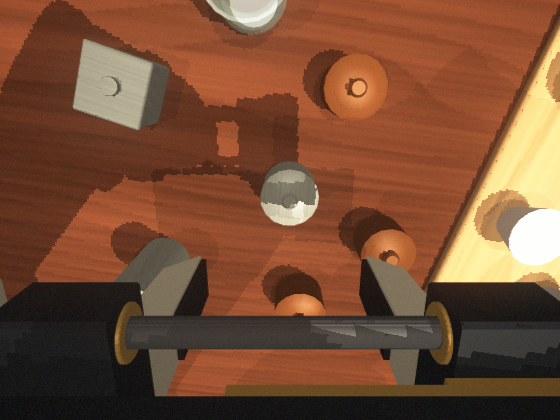

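The steel pot is at (290,193), with the brown look-alikes at (356,87), (388,250) and (300,310). Wrist and top cameras agree within 1 mm. Descending.

Call:
jog_arm(
  increments=[
    {"slide": [1,5,30],"roll": 0,"gripper": 0.8},
    {"slide": [1,5,60],"roll": 0,"gripper": 0.8},
    {"slide": [1,5,90],"roll": 0,"gripper": 0.8},
    {"slide": [1,5,115],"roll": 0,"gripper": 0.8},
    {"slide": [1,5,135],"roll": 0,"gripper": 0.8},
    {"slide": [1,5,150],"roll": 0,"gripper": 0.8},
    {"slide": [1,5,160],"roll": 0,"gripper": 0.8},
    {"slide": [1,5,166],"roll": 0,"gripper": 0.8},
    {"slide": [1,5,167],"roll": 0,"gripper": 0.8},
    {"slide": [1,5,167],"roll": 0,"gripper": 0.8},
  ],
)

```text
clock: 9.52
position: [0.529, -0.3459, 0.0141]
ee_rot: [3.134, 0.215, 0.001]
force: [0.4, -1.1, 0.2]
width: 0.798
```

Call:
jog_arm(
  increments=[
    {"slide": [0,0,0],"roll": 0,"gripper": 0.45},
    {"slide": [0,0,0],"roll": 0,"gripper": 0.45},
    {"slide": [0,0,0],"roll": 0,"gripper": 0.45},
    {"slide": [0,0,0],"roll": 0,"gripper": 0.45},
    {"slide": [0,0,0],"roll": 0,"gripper": 0.45},
    {"slide": [0,0,0],"roll": 0,"gripper": 0.45},
    {"slide": [0,0,0],"roll": 0,"gripper": 0.45},
    {"slide": [0,0,0],"roll": 0,"gripper": 0.45},
    {"slide": [0,0,0],"roll": 0,"gripper": 0.45},
    {"slide": [0,0,0],"roll": 0,"gripper": 0.45},
  ],
  newtons=20,
)

```text
clock: 10.35
position: [0.5289, -0.3459, 0.0143]
ee_rot: [3.134, 0.214, 0.001]
force: [-1.3, -0.3, 6.1]
width: 0.526
```

Run:
```python
from h import *; from cell import arm
go(arm.observe(),[.5285,-.3455,.014],.143)
d=arm.get_image("scene");cv2.imwrite("pics/s4.png",crop(d["frame"],140,200,300,340,4))
```

```text
t 10.35 pos [ 0.5289 -0.3459  0.0143] w 0.526 F [-1.3 -0.3  6.1] tilt 0.04
slide mm [-0.4 -0.5  0.3] yaw 0.1366 roll -0.0064
```

View pics/s4.png

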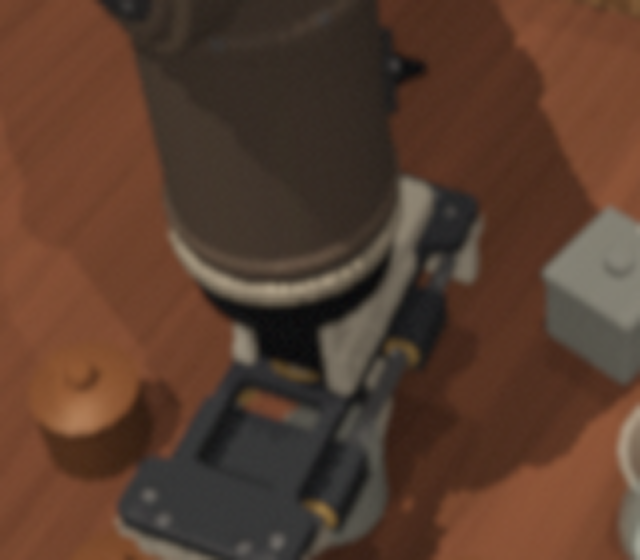

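Pot held (48.4 mm). Lifting 160 mm.

Call:
jog_arm(
  increments=[
    {"slide": [0,0,-10],"roll": 0,"gripper": 0.45},
    {"slide": [0,0,-30],"roll": 0,"gripper": 0.45},
    {"slide": [0,0,-55],"roll": 0,"gripper": 0.45},
    {"slide": [0,0,-80],"roll": 0,"gripper": 0.45},
    {"slide": [0,0,-105],"roll": 0,"gripper": 0.45},
    {"slide": [0,0,-130],"roll": 0,"gripper": 0.45},
    {"slide": [0,0,-148],"roll": 0,"gripper": 0.45},
    {"slide": [0,0,-157],"roll": 0,"gripper": 0.45},
    {"slide": [0,0,-160],"roll": 0,"gripper": 0.45},
    {"slide": [0,0,-160],"roll": 0,"gripper": 0.45},
  ],
)

```text
clock: 11.23
position: [0.5286, -0.3457, 0.1739]
ee_rot: [3.134, 0.214, 0.0]
force: [0.6, -0.1, -1.7]
width: 0.528
```

Run:
```python
from h import *; from cell import arm
a=.143;bx=np.array([np.cos(a),np.sin(a)]);by=np.array([-np.sin(a),np.cos(a)])
c=np.array([.5255,.0720])-.0*by
go(arm.observe(),[c[0],c[1],.174],.143)
d=arm.get_image("scene");cv2.imwrite("pics/s5.png",crop(d["frame"],110,140,310,290,4))
```

```text
t 11.23 pos [ 0.5286 -0.3457  0.1739] w 0.528 F [ 0.6 -0.1 -1.7] tilt 0.02
slide mm [ 5.390e+01 -4.142e+02 -2.000e-01] yaw 0.1367 roll -0.0063
```

View pics/s5.png

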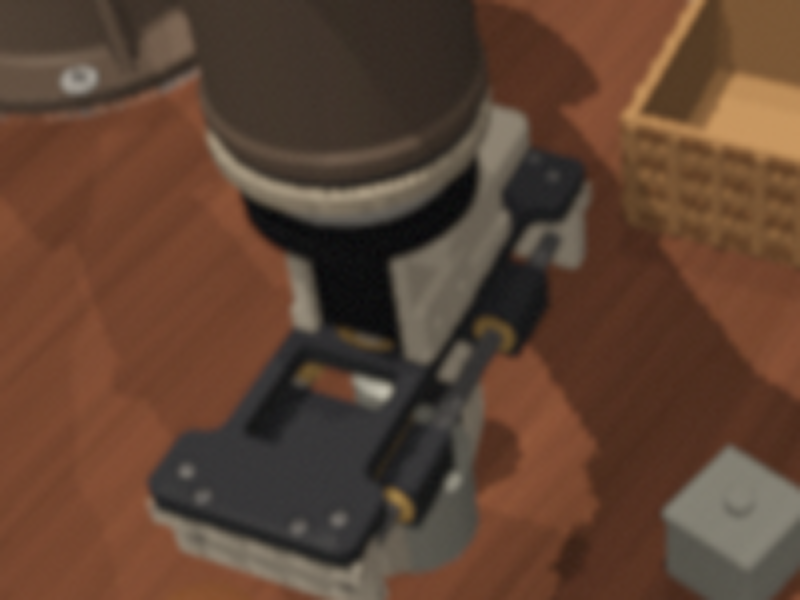

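Call:
jog_arm(
  increments=[
    {"slide": [3,-20,0],"roll": -0.006,"gripper": 0.45},
    {"slide": [7,-50,0],"roll": -0.006,"gripper": 0.45},
    {"slide": [11,-85,0],"roll": -0.006,"gripper": 0.45},
    {"slide": [15,-120,0],"roll": -0.006,"gripper": 0.45},
    {"slide": [20,-155,0],"roll": -0.006,"gripper": 0.45},
    {"slide": [25,-190,0],"roll": -0.006,"gripper": 0.45},
    {"slide": [30,-225,0],"roll": -0.006,"gripper": 0.45},
    {"slide": [34,-260,0],"roll": -0.006,"gripper": 0.45},
    {"slide": [38,-295,0],"roll": -0.006,"gripper": 0.45},
    {"slide": [42,-325,0],"roll": -0.006,"gripper": 0.45},
  ],
)

```text
clock: 12.12
position: [0.5246, -0.0154, 0.1722]
ee_rot: [-3.133, -0.226, 0.004]
force: [0.9, -0.4, -2.1]
width: 0.527
```

Call:
jog_arm(
  increments=[
    {"slide": [3,-25,0],"roll": 0,"gripper": 0.45},
    {"slide": [6,-50,0],"roll": 0,"gripper": 0.45},
    {"slide": [9,-70,0],"roll": 0,"gripper": 0.45},
    {"slide": [11,-83,0],"roll": 0,"gripper": 0.45},
    {"slide": [12,-89,0],"roll": 0,"gripper": 0.45},
    {"slide": [12,-89,0],"roll": 0,"gripper": 0.45},
    {"slide": [12,-89,0],"roll": 0,"gripper": 0.45},
    {"slide": [12,-89,0],"roll": 0,"gripper": 0.45},
    {"slide": [12,-89,0],"roll": 0,"gripper": 0.45},
    {"slide": [12,-89,0],"roll": 0,"gripper": 0.45},
  ],
)

```text
clock: 12.95
position: [0.5253, 0.0706, 0.1736]
ee_rot: [3.133, 0.221, -0.0]
force: [-0.1, -0.6, -1.2]
width: 0.521
```

Run:
```python
from h import *; from cell import arm
go(arm.observe(),[.5255,.072,.020],.143)
d=arm.get_image("scene");cv2.imwrite("pics/s6.png",crop(d["frame"],220,40,400,220,3.3))
d=arm.get_image("top");cv2.imwrite("pics/t6.png",crop(d["frame"],60,100,260,290,3))
```

```text
t 12.95 pos [0.5253 0.0706 0.1736] w 0.521 F [-0.1 -0.6 -1.2] tilt 0.03
slide mm [  0.4  -1.4 153.6] yaw 0.1411 roll -0.0019
```

View pics/s6.png

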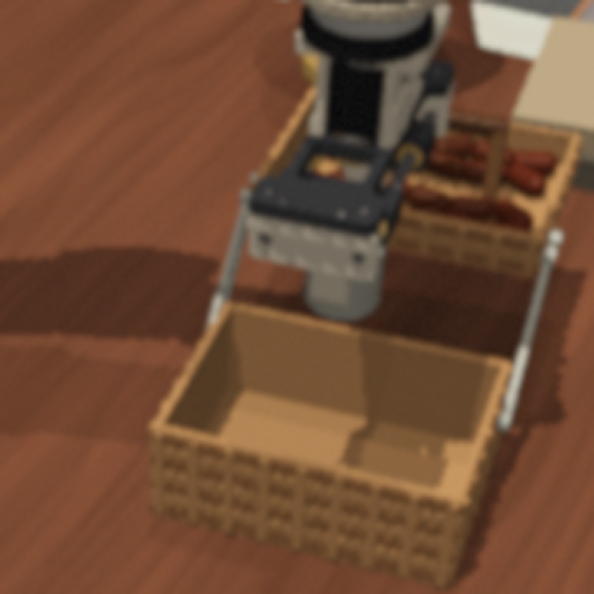

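View pics/t6.png

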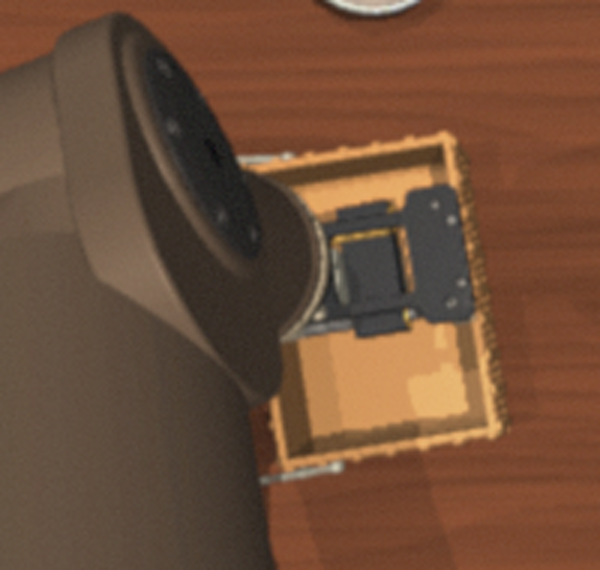

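Before lowering, I'll check by depth that the wrist and forearm stay clear of the resting tray when they come 155 mm down.

Run:
```python
from h import *; from cell import arm
a=.143;by=np.array([-np.sin(a),np.cos(a)]);bx=np.array([np.cos(a),np.sin(a)])
print(arm.observe()["joints"].round(3))
for n in("top","scene"):
    d=arm.get_image(n);P=pts(d);ok=d["depth"]>0
    q=P[ok];r=q[:,:2]-[.5255,.072];u=r@bx;v=r@by
    for lo in np.arange(.06,.30,.02):
        m=(abs(u)<.13)&(v>lo)&(v<lo+.02)&(q[:,2]>.2)
        t=(abs(u)<.13)&(v>lo)&(v<lo+.02)&(q[:,2]<.2)
        print(n,round(lo,2),m.sum(),q[m,2].min().round(3) if m.any() else None,"tray top",q[t,2].max().round(3) if t.any() else None)
```

```text
[ 0.027  0.362 -0.342  1.85   0.146  0.954 -1.808]
top 0.06 0 None tray top 0.087
top 0.08 0 None tray top 0.093
top 0.1 0 None tray top 0.005
top 0.12 0 None tray top None
top 0.14 0 None tray top None
top 0.16 0 None tray top None
top 0.18 0 None tray top None
top 0.2 0 None tray top None
top 0.22 0 None tray top None
top 0.24 0 None tray top None
top 0.26 0 None tray top None
top 0.28 0 None tray top None
scene 0.06 136 0.238 tray top 0.084
scene 0.08 41 0.244 tray top 0.103
scene 0.1 0 None tray top 0.121
scene 0.12 0 None tray top 0.148
scene 0.14 0 None tray top 0.148
scene 0.16 0 None tray top 0.147
scene 0.18 0 None tray top 0.189
scene 0.2 0 None tray top 0.189
scene 0.22 0 None tray top 0.146
scene 0.24 0 None tray top 0.147
scene 0.26 0 None tray top 0.147
scene 0.28 0 None tray top 0.144
```

Clear: the robot reaches only to y≈0.095 in the basket frame, and the tray starts at 0.13. Lowering into the compartment.

Call:
jog_arm(
  increments=[
    {"slide": [0,-1,20],"roll": 0,"gripper": 0.45},
    {"slide": [0,-1,45],"roll": 0,"gripper": 0.45},
    {"slide": [0,-1,70],"roll": 0,"gripper": 0.45},
    {"slide": [0,-1,95],"roll": 0,"gripper": 0.45},
    {"slide": [0,-1,118],"roll": 0,"gripper": 0.45},
    {"slide": [0,-1,134],"roll": 0,"gripper": 0.45},
    {"slide": [0,-1,145],"roll": 0,"gripper": 0.45},
    {"slide": [0,-1,150],"roll": 0,"gripper": 0.45},
    {"slide": [0,-1,153],"roll": 0,"gripper": 0.45},
    {"slide": [0,-1,153],"roll": 0,"gripper": 0.45},
  ],
)

```text
clock: 13.98
position: [0.5254, 0.0728, 0.0209]
ee_rot: [-3.134, -0.224, -0.001]
force: [-0.0, 0.1, -1.4]
width: 0.527
```

Run:
```python
from h import *; from cell import arm
go(arm.observe(),[.5255,.072,.020],.143)
```

```text
t 13.98 pos [0.5254 0.0728 0.0209] w 0.527 F [-0.   0.1 -1.4] tilt 0.02
slide mm [-0.   0.8  0.9] yaw 0.1427 roll -0.0003
```

Call:
jog_arm(
  increments=[
    {"slide": [0,0,1],"roll": 0,"gripper": 0.45},
    {"slide": [0,0,1],"roll": 0,"gripper": 0.45},
    {"slide": [0,0,1],"roll": 0,"gripper": 0.55},
    {"slide": [0,0,1],"roll": 0,"gripper": 0.58},
    {"slide": [0,0,1],"roll": 0,"gripper": 0.62},
    {"slide": [0,0,1],"roll": 0,"gripper": 0.68},
    {"slide": [0,0,1],"roll": 0,"gripper": 0.72},
    {"slide": [0,0,1],"roll": 0,"gripper": 0.75},
    {"slide": [0,0,1],"roll": 0,"gripper": 0.75},
    {"slide": [0,0,1],"roll": 0,"gripper": 0.75},
  ],
)

```text
clock: 14.82
position: [0.5251, 0.0728, 0.0197]
ee_rot: [3.134, 0.224, -0.0]
force: [-0.0, -0.2, 0.6]
width: 0.747
```

Call:
jog_arm(
  increments=[
    {"slide": [0,0,-8],"roll": 0,"gripper": 0.75},
    {"slide": [0,0,-20],"roll": 0,"gripper": 0.75},
    {"slide": [0,0,-40],"roll": 0,"gripper": 0.75},
    {"slide": [0,0,-65],"roll": 0,"gripper": 0.75},
    {"slide": [0,0,-95],"roll": 0,"gripper": 0.75},
    {"slide": [0,0,-130],"roll": 0,"gripper": 0.75},
    {"slide": [0,0,-165],"roll": 0,"gripper": 0.75},
    {"slide": [0,0,-195],"roll": 0,"gripper": 0.75},
    {"slide": [0,0,-215],"roll": 0,"gripper": 0.75},
    {"slide": [0,0,-220],"roll": 0,"gripper": 0.75},
  ],
)

```text
clock: 15.65
position: [0.5266, 0.0734, 0.2443]
ee_rot: [-3.133, -0.224, -0.01]
force: [0.8, 0.3, -0.9]
width: 0.752
```

Run:
```python
from h import *; from cell import arm
o=arm.observe();go(o,[.4956,.2693,.245],.143)
d=arm.get_image("wrist");cv2.imwrite("pics/w7.png",d["frame"])
R=Ro.from_rotvec(o["ee_rot"]).as_matrix();H=d["hand_eye"]
K=d["intrinsics"];Z=d["depth"];v,u=np.indices(Z.shape)
C=np.stack([(u-K[0,2])*Z/K[0,0],(v-K[1,2])*Z/K[1,1],Z],-1)
W=(C@H[:3,:3].T+H[:3,3])@R.T+o["position"]
m=(Z>0)&(W[...,2]>.041)&(W[...,2]<.068)&(np.hypot(W[...,0]-.5255,W[...,1]-.072)<.05)
q=W[m];c,r=cv2.minEnclosingCircle(q[:,:2].astype(np.float32));print(m.sum(),c,r,q[:,2].max())
d=arm.get_image("scene");cv2.imwrite("pics/s7.png",crop(d["frame"],220,40,400,220,3.3))
```

```text
t 15.65 pos [0.5266 0.0734 0.2443] w 0.752 F [ 0.8  0.3 -0.9] tilt 0.37
slide mm [  -2.8 -198.3   -0.6] yaw 0.1429 roll -0.0001
1859 (0.5245009064674377, 0.07233622670173645) 0.02458510361611843 0.0632885629082161
```

View pics/w7.png

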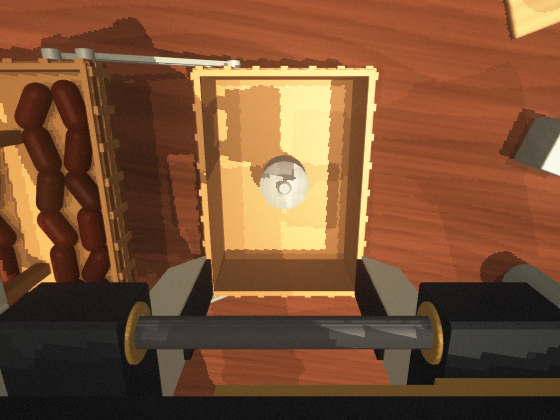

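View pics/s7.png

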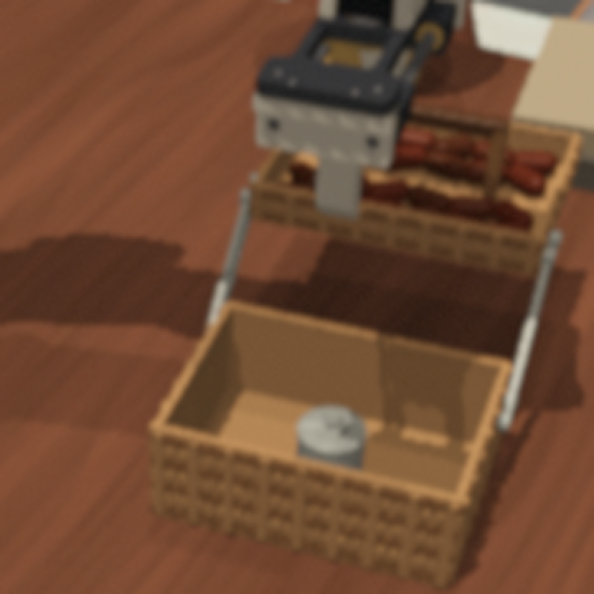

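The pot stands upright and centred (wrist pixel 284,184; top at 63 mm; about 1 mm off centre). Now back to the handle.

Call:
jog_arm(
  increments=[
    {"slide": [0,-25,0],"roll": 0,"gripper": 0.6},
    {"slide": [0,-60,0],"roll": 0,"gripper": 0.6},
    {"slide": [0,-95,0],"roll": 0,"gripper": 0.6},
    {"slide": [0,-130,0],"roll": 0,"gripper": 0.6},
    {"slide": [0,-165,0],"roll": 0,"gripper": 0.6},
    {"slide": [0,-190,0],"roll": 0,"gripper": 0.6},
    {"slide": [0,-203,0],"roll": 0,"gripper": 0.6},
    {"slide": [0,-203,0],"roll": 0,"gripper": 0.6},
    {"slide": [0,-203,0],"roll": 0,"gripper": 0.6},
    {"slide": [0,-203,0],"roll": 0,"gripper": 0.6},
  ],
)

```text
clock: 16.58
position: [0.4966, 0.2716, 0.2389]
ee_rot: [3.132, 0.221, -0.002]
force: [0.7, -1.2, -0.7]
width: 0.601
```

Run:
```python
from h import *; from cell import arm
o=arm.observe()
d=arm.get_image("wrist")
R=Ro.from_rotvec(o["ee_rot"]).as_matrix();H=d["hand_eye"]
K=d["intrinsics"];Z=d["depth"];v,u=np.indices(Z.shape)
C=np.stack([(u-K[0,2])*Z/K[0,0],(v-K[1,2])*Z/K[1,1],Z],-1)
W=(C@H[:3,:3].T+H[:3,3])@R.T+o["position"]
m=(Z>0)&(W[...,2]>.182)&(W[...,2]<.194)&(abs(W[...,0]-.4964)<.09)&(abs(W[...,1]-.2744)<.05)
q=W[m];print(m.sum(),np.median(q,0),cv2.minAreaRect((q[:,:2]*1000).astype(np.float32)))
go(o,[.4964,.2744,.1625],.143)
```

```text
3399 [0.5045414  0.27600324 0.18844973] ((497.06829833984375, 275.3517150878906), (116.66024017333984, 11.512995719909668), 8.129605293273926)
t 16.58 pos [0.4966 0.2716 0.2389] w 0.601 F [ 0.7 -1.2 -0.7] tilt 0.12
slide mm [ 0.3 -2.9 76.4] yaw 0.1409 roll -0.0021
```

Call:
jog_arm(
  increments=[
    {"slide": [0,-2,30],"roll": 0,"gripper": 0.6},
    {"slide": [0,-2,55],"roll": 0,"gripper": 0.6},
    {"slide": [0,-2,70],"roll": 0,"gripper": 0.6},
    {"slide": [0,-2,76],"roll": 0,"gripper": 0.6},
    {"slide": [0,-2,76],"roll": 0,"gripper": 0.6},
    {"slide": [0,-2,76],"roll": 0,"gripper": 0.0},
    {"slide": [0,-2,76],"roll": 0,"gripper": 0.0},
    {"slide": [0,-2,76],"roll": 0,"gripper": 0.0},
    {"slide": [0,-2,76],"roll": 0,"gripper": 0.0},
    {"slide": [0,-2,76],"roll": 0,"gripper": 0.0},
  ],
  newtons=30,
)

```text
clock: 17.47
position: [0.4962, 0.2759, 0.1644]
ee_rot: [-3.133, -0.224, -0.002]
force: [-0.1, -0.5, -0.6]
width: 0.286
```

Call:
jog_arm(
  increments=[
    {"slide": [0,0,0],"roll": 0,"gripper": 0.0},
    {"slide": [0,0,0],"roll": 0,"gripper": 0.0},
    {"slide": [0,0,0],"roll": 0,"gripper": 0.0},
    {"slide": [0,0,0],"roll": 0,"gripper": 0.0},
    {"slide": [0,0,0],"roll": 0,"gripper": 0.0},
    {"slide": [0,0,0],"roll": 0,"gripper": 0.0},
    {"slide": [0,0,0],"roll": 0,"gripper": 0.0},
    {"slide": [0,0,0],"roll": 0,"gripper": 0.0},
    {"slide": [0,0,0],"roll": 0,"gripper": 0.0},
    {"slide": [0,0,0],"roll": 0,"gripper": 0.0},
  ],
)

```text
clock: 18.3
position: [0.4961, 0.2755, 0.1638]
ee_rot: [3.133, 0.224, 0.0]
force: [0.3, -3.3, 3.9]
width: 0.126
```

Run:
```python
from h import *; from cell import arm
o=arm.observe();go(o,[.5255,.072,.127],.143)
R=Ro.from_rotvec(o["ee_rot"]).as_matrix();a=.143
f=lambda q:np.array([-np.sin(a)*.12*(np.cos(.349)-np.cos(.349+q)),np.cos(a)*.12*(np.cos(.349)-np.cos(.349+q)),.12*(np.sin(.349+q)-np.sin(.349))])
for q in np.linspace(2.09,0,21)[1:]: print(round(q,2),(R.T@(f(q)-f(2.09))*1000).round(0))
```

```text
t 18.3 pos [0.4961 0.2755 0.1638] w 0.126 F [ 0.3 -3.3  3.9] tilt 0.02
slide mm [2.000e-01 2.056e+02 3.690e+01] yaw 0.1425 roll -0.0005
1.99 [ 0.  9. -9.]
1.88 [  0.  18. -17.]
1.78 [  0.  28. -24.]
1.67 [  0.  39. -30.]
1.57 [  0.  51. -35.]
1.46 [  0.  63. -39.]
1.36 [  0.  75. -41.]
1.25 [  0.  88. -42.]
1.15 [  0. 100. -42.]
1.04 [  0. 113. -41.]
0.94 [  0. 125. -38.]
0.84 [  0. 137. -34.]
0.73 [  0. 148. -28.]
0.63 [  0. 159. -22.]
0.52 [  0. 169. -14.]
0.42 [  0. 178.  -6.]
0.31 [  0. 186.   4.]
0.21 [  0. 193.  14.]
0.1 [  0. 199.  25.]
0.0 [  0. 204.  37.]
```

Call:
jog_arm(
  increments=[
    {"slide": [0,9,-9],"roll": 0,"gripper": 0.0},
    {"slide": [0,18,-17],"roll": 0,"gripper": 0.0},
    {"slide": [0,28,-24],"roll": 0,"gripper": 0.0},
    {"slide": [0,39,-30],"roll": 0,"gripper": 0.0},
    {"slide": [0,51,-35],"roll": 0,"gripper": 0.0},
    {"slide": [0,63,-39],"roll": 0,"gripper": 0.0},
    {"slide": [0,75,-41],"roll": 0,"gripper": 0.0},
    {"slide": [0,88,-42],"roll": 0,"gripper": 0.0},
    {"slide": [0,100,-42],"roll": 0,"gripper": 0.0},
    {"slide": [0,113,-41],"roll": 0,"gripper": 0.0},
  ],
)

```text
clock: 19.13
position: [0.5121, 0.1626, 0.205]
ee_rot: [-3.133, -0.224, -0.001]
force: [3.1, 4.8, -10.5]
width: 0.128
```

Run:
```python
from h import *; from cell import arm
go(arm.observe(),[.5255,.072,.127],.143)
```

```text
t 19.13 pos [0.5121 0.1626 0.205 ] w 0.128 F [  3.1   4.8 -10.5] tilt 0.03
slide mm [ 0.3 91.6 77.9] yaw 0.1425 roll -0.0005
```

Call:
jog_arm(
  increments=[
    {"slide": [0,12,3],"roll": 0,"gripper": 0.0},
    {"slide": [0,24,7],"roll": 0,"gripper": 0.0},
    {"slide": [0,35,13],"roll": 0,"gripper": 0.0},
    {"slide": [0,46,19],"roll": 0,"gripper": 0.0},
    {"slide": [0,56,27],"roll": 0,"gripper": 0.0},
    {"slide": [0,65,35],"roll": 0,"gripper": 0.0},
    {"slide": [0,73,45],"roll": 0,"gripper": 0.0},
    {"slide": [0,80,55],"roll": 0,"gripper": 0.0},
    {"slide": [0,86,66],"roll": 0,"gripper": 0.0},
    {"slide": [0,90,76],"roll": 0,"gripper": 0.0},
  ],
)

```text
clock: 19.97
position: [0.5252, 0.0727, 0.1274]
ee_rot: [3.132, 0.222, 0.0]
force: [3.2, -3.4, 10.5]
width: 0.126
```

Run:
```python
from h import *; from cell import arm
go(arm.observe(),[.5255,.072,.127],.143)
```

```text
t 19.97 pos [0.5252 0.0727 0.1274] w 0.126 F [ 3.2 -3.4 10.5] tilt 0.08
slide mm [0.2 0.8 0.4] yaw 0.1414 roll -0.0016
```

Closed (handle back at its starting position, tray seated with about 10 N). Release, then rise.

Call:
jog_arm(
  increments=[
    {"slide": [0,0,0],"roll": 0,"gripper": 0.0},
    {"slide": [0,0,0],"roll": 0,"gripper": 0.0},
    {"slide": [0,0,0],"roll": 0,"gripper": 0.25},
    {"slide": [0,0,0],"roll": 0,"gripper": 0.6},
    {"slide": [0,0,0],"roll": 0,"gripper": 0.6},
    {"slide": [0,0,0],"roll": 0,"gripper": 0.6},
    {"slide": [0,0,0],"roll": 0,"gripper": 0.6},
    {"slide": [0,0,0],"roll": 0,"gripper": 0.6},
    {"slide": [0,0,0],"roll": 0,"gripper": 0.6},
    {"slide": [0,0,0],"roll": 0,"gripper": 0.6},
  ],
)

```text
clock: 20.8
position: [0.5248, 0.0748, 0.1287]
ee_rot: [-3.134, -0.224, -0.0]
force: [0.7, 0.2, -0.6]
width: 0.593
```

Call:
jog_arm(
  increments=[
    {"slide": [0,0,-10],"roll": 0,"gripper": 0.6},
    {"slide": [0,0,-30],"roll": 0,"gripper": 0.6},
    {"slide": [0,0,-60],"roll": 0,"gripper": 0.6},
    {"slide": [0,0,-90],"roll": 0,"gripper": 0.6},
    {"slide": [0,0,-120],"roll": 0,"gripper": 0.6},
    {"slide": [0,0,-140],"roll": 0,"gripper": 0.6},
    {"slide": [0,0,-150],"roll": 0,"gripper": 0.6},
    {"slide": [0,0,-150],"roll": 0,"gripper": 0.6},
    {"slide": [0,0,-150],"roll": 0,"gripper": 0.6},
    {"slide": [0,0,-150],"roll": 0,"gripper": 0.6},
  ],
)

```text
clock: 21.63
position: [0.524, 0.0744, 0.2772]
ee_rot: [3.133, 0.224, -0.004]
force: [-0.6, 0.3, -0.4]
width: 0.598
```

Run:
```python
from h import *; from cell import arm
o=arm.observe();go(o,[.5255,.072,.127],.143)
d=arm.get_image("wrist")
R=Ro.from_rotvec(o["ee_rot"]).as_matrix();H=d["hand_eye"]
K=d["intrinsics"];Z=d["depth"];v,u=np.indices(Z.shape)
C=np.stack([(u-K[0,2])*Z/K[0,0],(v-K[1,2])*Z/K[1,1],Z],-1)
W=(C@H[:3,:3].T+H[:3,3])@R.T+o["position"]
m=(Z>0)&(W[...,2]>.146)&(W[...,2]<.17)&(abs(W[...,0]-.5255)<.09)&(abs(W[...,1]-.072)<.05)
q=W[m];print(m.sum(),np.median(q,0),cv2.minAreaRect((q[:,:2]*1000).astype(np.float32)))
d=arm.get_image("scene");cv2.imwrite("pics/s9.png",d["frame"])
```

```text
t 21.63 pos [0.524  0.0744 0.2772] w 0.598 F [-0.6  0.3 -0.4] tilt 0.14
slide mm [  1.5   2.6 150.2] yaw 0.1427 roll -0.0003
2093 [0.5310003  0.07293358 0.15228051] ((525.0796508789062, 72.24417877197266), (119.20221710205078, 11.85481071472168), 8.29196834564209)
```

View pics/s9.png

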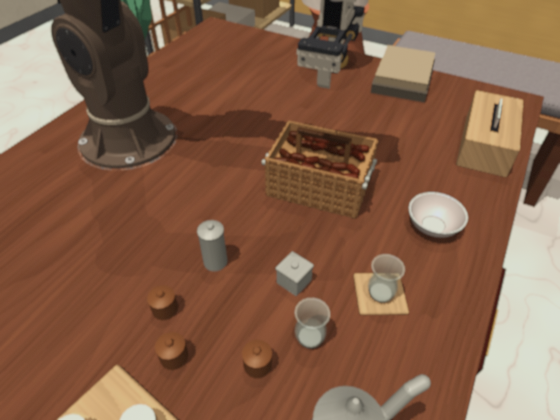

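The tray sits closed at (320,165), with the handle at (0.525, 0.072) and its top at 0.152, the same as at the start. Everything else is undisturbed and the gripper is clear, so I'm handing in.

```bash
python3 -c "
from cell import arm
print(arm.sign_off())"
```

```text
the job is handed in; nothing more can be done
None
```

I lifted the tray over to its rest, stood the short round steel sugar pot in the compartment, closed the tray again and handed the job in at about 22 s of the 72 s allowed.

- **Tray:** my last check showed the handle at (0.525, 0.072) with its top at 0.152 m. That matches the closed position measured at the start to within 1 mm.
- **Pot:** before closing, it stood upright about 1 mm from the compartment centre, with its top at 63 mm against 61 mm expected. The closed tray hides it, so I did not see it again after that.
- **Surroundings:** the arm was clear of everything at hand-in, about 125 mm above the handle. The look-alikes had not been moved.
- **Off-nominal:** the first grip on the handle showed about 23 N of sideways force, which I eased off during the lift. No check failed or disagreed beyond about 2 mm.

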